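Fit the loose cheek on the cable reel stand and lock it

ROBOT

A 6-joint arm with a two-finger parallel gripper is mounted at the origin on the work surface. World frame = base frame: x ahead of the robot, y to its left, z up, the work surface at z = 0. Lengths are in m, angles in rad, forces in N, time in s.
With the tool pointing down it reaches from about 0.425 to 0.95 m from the base axis. Payload 3.5 kg.
Tool frame: the origin (TCP) lies on the centre line of the jaws, within the pads' length; the fingertips stand tip_extent ahead of it and the grasp point (between the pads) lies 2 mm behind it (tip_extent is the distance from the TCP to the fingertips, in m); z points along the fingers, y is the direction in which the jaws open and shut (so a half turn about z gives the same grasp; the last joint's range is limited). The gripper opens to 85 mm and grips with 20 to 120 N. Pads are 22 mm wide; open, the fingers measure 114 mm over their backs; the gripper's body (76 mm by 85 mm) begins 54 mm behind the grasp point. The pads swing forward as they close: fully open they stand 13 mm farther back than shut.
Start: joints at [-1.421, 0.286, 1.577, -0, 1.279, -0.15], TCP at [0.199, -0.645, 0.225] pointing down, gripper open.
Joint ranges: [-2.77, 2.77], [-0.9, 2.22], [0.21, 2.48], [-1.53, 4.67], [0.24, 2.81], [-2.84, 2.84]. Speed limits (rad/s): [2.79, 2.79, 3.14, 3.14, 3.14, 3.14].

INTERFACE

Orientations are given as a unit quaternion [x, y, z, w].
In Python, from plant import * gives the robot as it stands.
- The arm moves only by the shell command python3 -m crank 'ROWS' [FORCE]. ROWS is JSON, a list of rows, each a list of 7 numbers: the gripper's target within -1 to 1 (shut at 1, half-way at 0, fully open at -1), then the shift along the tool's x, y, z in cm, then the turn, a rotation vector about the tool's x, y, z in degrees. In form: [[fingers, tx, ty, tz, wx, wy, wz], ...]. A call has 1 to 5 rows; each row shifts and turns the commanded pose from where the row before left it, along the tool's axes as they then stand; what a row does not reach is not made up. A row lasts 1/10 s, in which the tool goes at most 50 mm and 8.59 degrees, less where a joint would pass 70% of its speed; a pose out of reach is approached as far as the arm can. A call is refused whole if a number of a shift passes 5 or a number of a turn 8.59, either way. A call with a gripper value outside its range is refused whole. The fingers move at their own pace and stop on an object; FORCE is the grip in N (left out, the last holds). Time passes only in rows, so rows that do not move let the fingers close. It gives the time, the measured TCP pose, the force and the opening at its end, in the units of the state.
- get_state(): the state, without advancing time (a new reading comes with each control period).
- read_camera(name): name is "scene" or "top"; returns a dict with "color" (384x512x3 uint8, red, green, blue), "vfov" (degrees; the focal length in pixels is half the picture's height over the tangent of half this angle, whatever the lens; pixels are square), "cx", "cy" (the principal point, pixels), "cam_to_world" (4x4, takes a point from camera to world coordinates). Camera axes: x right, y up, looking along -z (the intrinsics and any distortion apply to the point x, -y, -z); pixel columns grow to the right and rows downward; lengths in m; the calibration is good to about 2 mm. A picture is of the moment at which its call begins. There is no depth.
- sign_off(): hands the job in, once; it reports no verdict.
Trained networks look in the newest picture that a camera, given by its name, has taken for a name from the list of things; names that differ only in an ending like _2 or _b are one class to them, and where a whole thing is asked for, a point or a joint stands for the part that bears it (a point fixed in the world has none). Each returns a list of dicts, best first, with "p" (0 to 1); they miss things now and then, are a little off and sometimes report something else, mostly with a low value. They report only what shows in the picture. A call takes as long as a camera call.
- trace(thing, camera): "pixels" (384x512 bool, what is visible of it) and "location" ([column, row] in pixels, amid what is visible of it).
- place_of(thing, camera): "location" ([column, row] in pixels: a listed point, or the origin of a listed thing).
The state is a dict: "time": time; "qpos": joint angles; "dq": joint speeds; "joint_efforts": joint torques, N m; "eef_pos": TCP position; "tcp_rot": TCP orientation; "contact_force": force on the tool from outside, world axes, zero at the start; "wrist_torque": the same for the moment, N m; "opening": opening from 0.0 (shut) to 1.0 (fully open).
Only numpy, scipy, OpenCV 4.12 (cv2) and the standard library are available. Lean on these libraries where they do the work, as an engineer would, in place of code of your own. Each camera call takes 0.05 s, during which the arm holds its last target.

TASK

The reel stand's loose upper cheek is sitting on the centre spigot but hung up on the tips of the three studs. Take it by its bridge handle, turn it until its three holes line up with the studs and let it down flat onto the core, fully home. Then swing the keeper arm in over the cheek until it meets its stop, let go, and leave the other things on the bench where they are.

Things in the scene. Friction and masses are not known exactly. Their poses are not given: they have to be found in the camera images.
- reel: fixed cable-reel stand, axis upright; origin on the bench at the reel's axis, z up. Grey round base 190 mm across with a tongue to its own -y; dark lower cheek 184 mm across, its top 20 mm up; plywood core 120 mm across. Three dark ears (18 mm wide) stick out of the lower cheek to 115 mm from the axis, in the same directions as the studs, and show beyond the upper cheek's rim.
- seat (a point): centre of the core's flat top, 58 mm above the bench. From it rise a centre spigot (22 mm diameter, 34 mm tall) and three steel studs (12 mm diameter, 16 mm tall, chamfered tips) on a circle of 46 mm radius, at 90, 210 and 330 degrees anticlockwise from the stand's x.
- cheek: loose upper cheek: aluminium disc 170 mm across, 8 mm thick, 0.28 to 0.56 kg; origin at the centre of its underside, z up. Centre hole 24 mm, and three 16 mm holes on a circle of 46 mm radius at 90, 210 and 330 degrees from its x. Starts on the stud tips, underside 74 mm above the bench, at least 25 degrees from fitting; home at 58 mm. Yaw equal to the stand's, or 120 degrees either way, fits.
- cheek_bar (a point): centre of the cheek's bridge handle: a dark level bar along the cheek's x, 80 mm long, 18 mm wide, 16 mm high, on two 12 mm thick legs 32 mm either side of the centre; this point is 60 mm above the cheek's underside. With the cheek home the spigot's top is 18 mm below the bar.
- keeper (a joint): swing of the keeper arm about its upright pivot, rad: 0 = in, at its stop, pointing at the reel's axis over the cheek; grows to 1.75 as it opens (anticlockwise from above). Starts 1.2 to 1.65; slight friction (1 N at the grip), stays where left. Steel arm 22 mm wide, 12 mm thick, underside 68.5 mm above the bench: passes 2.5 mm above a cheek that is home, hits one that is not.
- keeper_pivot (a point): keeper's pivot, on the arm's top face 80.5 mm above the bench, 112 mm from the reel's axis on the stand's own -y side. The arm's locking end reaches 52 mm from the pivot.
- keeper_grip (a point): point to take the keeper by: on the axis of its upright black round grip (18 mm diameter, from 80.5 to 128.5 mm above the bench), at 108.5 mm; it stands on the arm's tail, 64 mm from the pivot on the side away from the locking end
- screwdriver: bystander: screwdriver 190 mm long with black handle, lying beside the stand; origin at the middle of its underside
- solder: bystander: white solder spool 60 mm across, 54 mm tall, standing beside the stand; origin under its centre
- fan: bystander: black cooling fan 120 x 120 x 25 mm lying flat; origin under its centre
- wrench: bystander: steel wrench 160 mm long lying between the robot and the stand; origin under its middle

How it is judged:
On the way, in this order (a step that is already met when the one before it is completed fails the run):
1. the cheek is home on the core, over all three studs (z of cheek in the frame of reel between 0.054 and 0.061 m and horizontal distance between cheek and reel below 0.004 m and angle between cheek's own z axis and vertical below 0.04 rad), for 0.2 s.
2. the keeper is swung in over the cheek to its stop (value of joint keeper below 0.12 rad), for 0.2 s.
At the end, for the whole second after the job is handed in: The cheek lies flat on the core with the studs through its holes (underside within 3 mm of the seat, within 4 mm of centre, tilted less than 0.04 rad), at rest, and the keeper is swung in over it to within 0.12 rad of its stop (all of step 1 and value of joint keeper below 0.12 rad and linear speed of cheek below 0.02 m/s); the robot touches nothing.
It fails at once if a bystander is moved more than 30 mm (distance of any of screwdriver, solder, fan, wrench from where it was at the start of the episode above 0.03 m).
It also fails if it takes over 50 s, if anything falls off the work surface, if the arm or the gripper's body presses on something with over 40 N, if the wrist force passes 120 N, or if a joint passes its speed limit or range.

## Working session

There is one attempt and no reset: what is moved stays moved. The work goes in short steps, Python scripts to look and compute and a shell command to move; the robot and the scene stay as the last step left them, time stands still between calls to the robot, and variables do not carry over. Pictures are saved under pics/ and viewed, and the job is handed in when it is done.

```bash
ls; mkdir -p pics; python3 - <<'E'
from plant import *
import cv2
s=get_state();print(s)
for n in("scene","top"):
    c=read_camera(n);print(n,c["vfov"],c["cx"],c["cy"],c["cam_to_world"],[k for k in c])
    cv2.imwrite(f"pics/{n}0.png",c["color"][:,:,::-1])
    for t in("reel","seat","cheek","cheek_bar","keeper_pivot","keeper_grip","screwdriver","solder","fan","wrench"):
        print(t,[(r["p"],r["location"]) for r in place_of(t,n)][:2])
E
```

```text
pics
{'time': 0.0, 'qpos': array([-1.42100698e+00,  2.87173829e-01,  1.57817223e+00,  6.84596318e-06,
        1.27858787e+00, -1.49989406e-01]), 'dq': array([ 0.00110578, -0.00034375,  0.00125611,  0.00162   ,  0.00152654,
       -0.00150344]), 'joint_efforts': array([-1.20207547e-03, -4.05984914e+01, -2.92628038e+01, -1.72123446e-04,
        5.82180190e-03, -5.34832893e-06]), 'eef_pos': array([ 0.19926949, -0.64421765,  0.22324433]), 'tcp_rot': array([ 9.88787074e-01,  1.49327668e-01,  3.39382476e-06, -1.17063984e-03]), 'contact_force': array([ 0.37559942,  0.67566247, -0.17426413]), 'wrist_torque': array([ 0.00367663, -0.04006311, -0.01416987]), 'opening': 1.0011420510173468}
scene 46.69652564519036 259.8848815618514 190.64396877259733 [[ 0.11706443 -0.82442438  0.55373312  1.08141907]
 [ 0.9931214   0.0985302  -0.06325878 -0.10472386]
 [-0.00240735  0.55732957  0.83028788  0.90972912]
 [ 0.          0.          0.          1.        ]] ['color', 'vfov', 'cx', 'cy', 'cam_to_world']
reel [(0.55, [271.6, 220.2])]
seat [(0.78, [270.6, 209.0]), (0.16, [135.3, 211.3])]
cheek [(0.71, [19
[... 291 characters left out ...]
, 157.9])]
top 48.63901315093243 252.90292139291589 190.41159744598622 [[ 0.00255555  0.98685707 -0.16157533  0.39214878]
 [-0.99953593  0.00742535  0.02954285 -0.01905069]
 [ 0.03035432  0.16142485  0.98641808  1.04390985]
 [ 0.          0.          0.          1.        ]] ['color', 'vfov', 'cx', 'cy', 'cam_to_world']
reel [(0.86, [243.9, 188.3])]
seat [(0.62, [239.7, 186.7])]
cheek [(0.72, [244.3, 181.7]), (0.64, [178.4, 205.9])]
cheek_bar [(0.84, [241.9, 178.5])]
keeper_pivot [(0.62, [288.9, 178.4])]
keeper_grip [(0.89, [296.2, 149.8])]
screwdriver [(0.94, [178.2, 205.7])]
solder [(0.88, [236.0, 127.8])]
fan [(0.91, [370.9, 222.0])]
wrench [(0.88, [307.0, 278.3]), (0.29, [239.7, 187.5])]
```

```bash
python3 - <<'E'
import cv2
for n in("scene","top"):
    i=cv2.imread(f"pics/{n}0.png")
    c=i[100:310,120:400]if n=="scene" else i[100:310,140:420]
    cv2.imwrite(f"pics/{n}0c.png",cv2.resize(c,None,fx=2.8,fy=2.8,interpolation=cv2.INTER_CUBIC))
E
```

```text
(no output)
```

View pics/scene0.png

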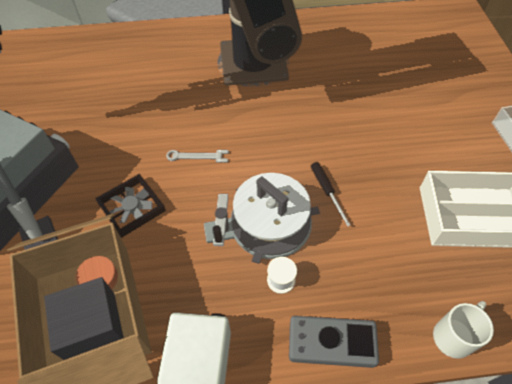

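View pics/top0.png

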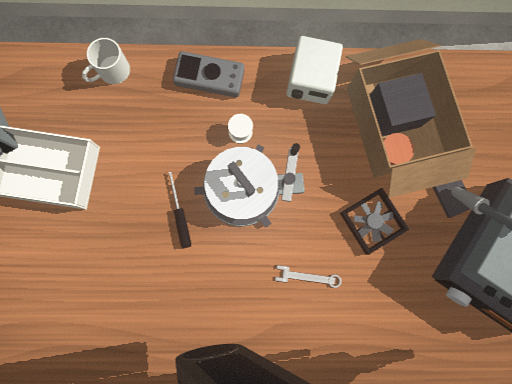

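```bash
ls pics
```

```text
scene0.png
scene0c.png
top0.png
top0c.png
```

View pics/scene0c.png

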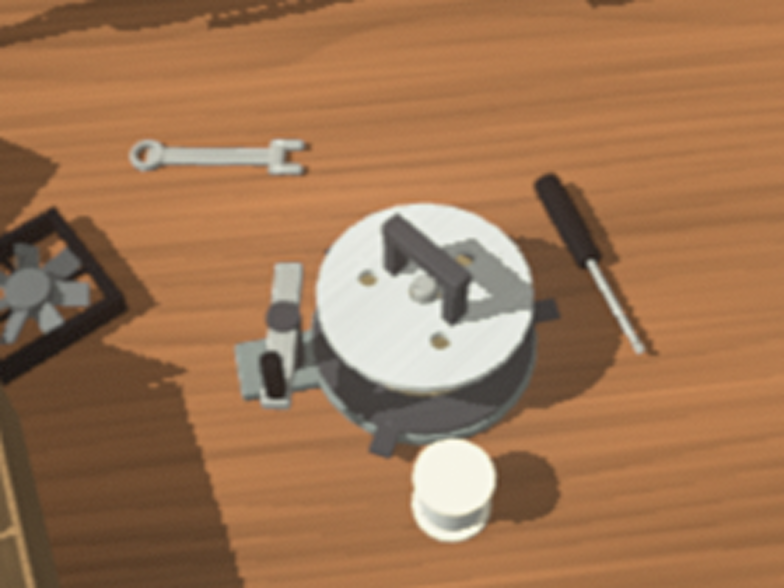

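View pics/top0c.png

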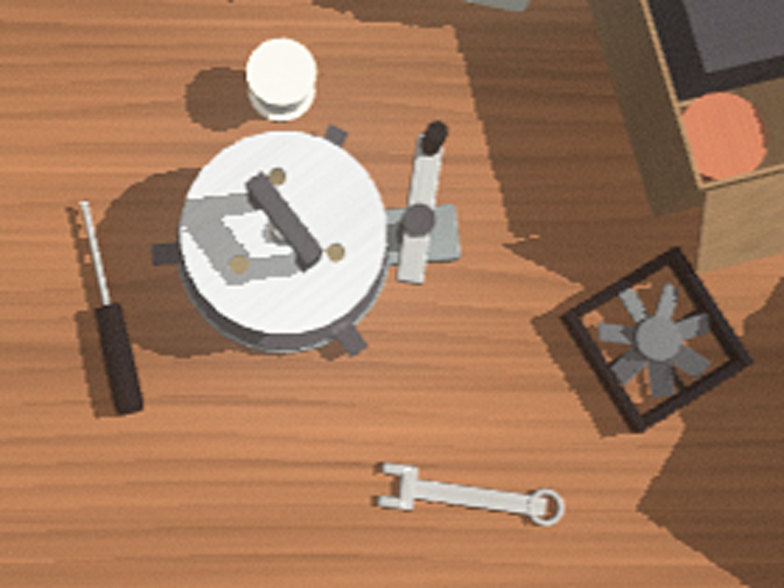

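```bash
cat > h.py <<'E'
import numpy as np,cv2
def proj(c,P):
    P=np.atleast_2d(P);T=np.linalg.inv(c["cam_to_world"]);q=P@T[:3,:3].T+T[:3,3]
    f=192/np.tan(np.radians(c["vfov"]/2))
    return np.c_[c["cx"]+f*q[:,0]/-q[:,2],c["cy"]-f*q[:,1]/-q[:,2]]
def unproj(c,uv,z):
    f=192/np.tan(np.radians(c["vfov"]/2));M=c["cam_to_world"]
    d=M[:3,:3]@np.array([(uv[0]-c["cx"])/f,-(uv[1]-c["cy"])/f,-1]);o=M[:3,3]
    return o+d*(z-o[2])/d[2]
def tri(cs,uvs):
    A=[];b=[]
    for c,uv in zip(cs,uvs):
        o=c["cam_to_world"][:3,3];d=unproj(c,uv,0)-o;d/=np.linalg.norm(d)
        p=np.eye(3)-np.outer(d,d);A.append(p);b.append(p@o)
    return np.linalg.lstsq(np.vstack(A),np.hstack(b),rcond=None)[0]
E
python3 - <<'E'
from plant import *
from h import *
t=read_camera("top");s=read_camera("scene")
g=lambda n,c:place_of(n,c)[0]["location"]
for n,z in (("seat",.058),("cheek_bar",.134),("keeper_pivot",.0805),("keeper_grip",.1085),("solder",0),("reel",0)):
    a,b=g(n,"top"),g(n,"scene")
    print(n,tri((t,s),(a,b)).round(4),unproj(t,a,z).round(4),unproj(s,b,z).round(4))
i=t["color"][:,:,::-1][140:232,190:312]
cv2.imwrite("pics/tz.png",cv2.resize(i,None,fx=6.4,fy=6.4,interpolation=cv2.INTER_CUBIC))
i=s["color"][:,:,::-1][160:275,195:325]
cv2.imwrite("pics/sz.png",cv2.resize(i,None,fx=5,fy=5,interpolation=cv2.INTER_CUBIC))
E
```

```text
seat [ 0.5646 -0.0197  0.0613] [ 0.5649 -0.0217  0.058 ] [ 0.5629 -0.0173  0.058 ]
cheek_bar [ 0.3867 -0.0945 -0.0662] [ 0.356  -0.1586  0.134 ] [ 0.5678 -0.0245  0.134 ]
keeper_pivot [ 0.5819 -0.1309  0.0939] [ 0.5849 -0.1278  0.0805] [ 0.573  -0.136   0.0805]Traceback (most recent call last):
  File "<stdin>", line 6, in <module>
  File "<stdin>", line 4, in <lambda>
IndexError: list index out of range
```

```bash
cat >pics.py <<'E'
from plant import *
from h import *
import sys
k=sys.argv[1]
t=read_camera("top");s=read_camera("scene")
i=t["color"][:,:,::-1][140:232,190:312]
cv2.imwrite(f"pics/tz{k}.png",cv2.resize(i,None,fx=6.4,fy=6.4,interpolation=cv2.INTER_CUBIC))
i=s["color"][:,:,::-1][160:275,195:325]
cv2.imwrite(f"pics/sz{k}.png",cv2.resize(i,None,fx=5,fy=5,interpolation=cv2.INTER_CUBIC))
E
python3 pics.py 0
```

```text
(no output)
```

View pics/tz0.png

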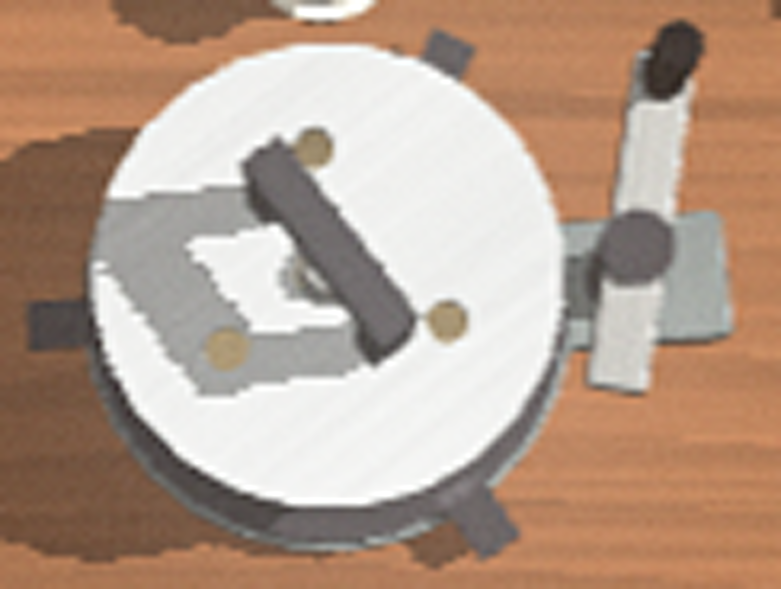

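View pics/sz0.png

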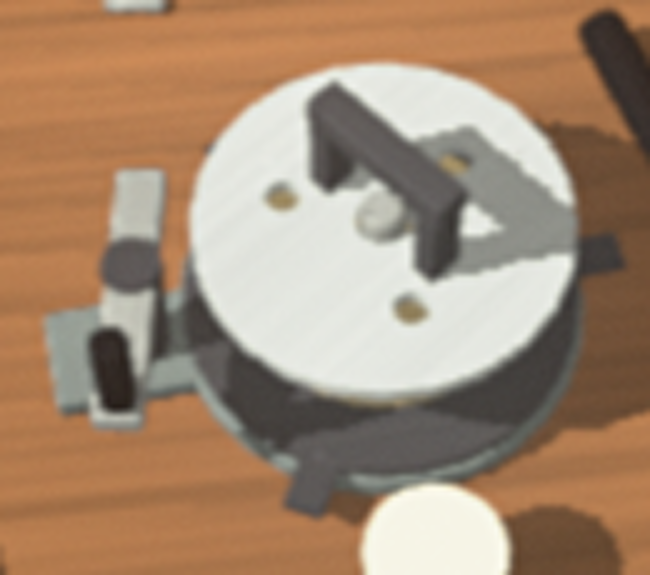

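```bash
cat > fit.py <<'E'
from plant import *
from h import *
from scipy.optimize import least_squares
t=read_camera("top");s=read_camera("scene")
T=lambda x,y:np.array([(x+.5)/6.4-.5+190,(y+.5)/6.4-.5+140])
S=lambda x,y:np.array([(x+.5)/5-.5+195,(y+.5)/5-.5+160])
earT=[T(453,40),T(29,325),T(501,547)];earS=[S(620,251),S(302,511)]
hT=[T(314,148),T(448,320),T(227,350)];hS=[S(281,196),S(410,307),S(455,162)]
for n,c,e,h in(("top",t,earT,hT),("scene",s,earS,hS)):
    E=np.array([unproj(c,p,.02) for p in e])
    H=np.array([unproj(c,p,.082) for p in h])
    print(n,"ears",E[:,:2].round(4).tolist(),"dist",[round(float(np.linalg.norm(E[i]-E[i-1])),4) for i in range(len(E))])
    print(" holes",H[:,:2].round(4).tolist(),"ctr",H.mean(0)[:2].round(4),"r",np.linalg.norm(H-H.mean(0),axis=1).round(4))
    d=H-H.mean(0);print("  hole angs",np.degrees(np.arctan2(d[:,1],d[:,0])).round(1))
    if n=="top":
        d=E-E.mean(0);print("  ear ctr",E.mean(0)[:2].round(4),"r",np.linalg.norm(d,axis=1).round(4),np.degrees(np.arctan2(d[:,1],d[:,0])).round(1))
    b=[T(263,151),T(388,321)] if n=="top" else [S(322,92),S(448,200)]
    B=np.array([unproj(c,p,.142) for p in b]);d=B[1]-B[0]
    print("  bar ctr",B.mean(0).round(4),np.linalg.norm(d).round(4),np.degrees(np.arctan2(d[1],d[0])).round(1))
print("spigot",unproj(s,S(380,217),.092))
print("pivot top", unproj(t,T(637,247),.0805+.0),unproj(s,S(132,265),.0805))
print("keeper lock end",unproj(t,T(618,385),.0805),unproj(s,S(140,172),.0805))
print("grip top",unproj(t,T(682,42),.1285),unproj(s,S(105,340),.1285))
E
python3 fit.py
```

```text
top ears [[0.6724, -0.068], [0.5589, 0.0934], [0.4754, -0.086]] dist [0.1978, 0.1973, 0.1979]
 holes [[0.6145, -0.0146], [0.5518, -0.0632], [0.5403, 0.0159]] ctr [ 0.5689 -0.0207] r [0.0461 0.0459 0.0464]
  hole angs [   7.5 -111.9  128. ]
  ear ctr [ 0.5689 -0.0202] r [0.114  0.114  0.1143] [ -24.8   95.  -144.8]
  bar ctr [ 0.5704 -0.0189  0.142 ] 0.0721 -143.7
scene ears [[0.558, 0.0932], [0.672, -0.0693]] dist [0.1985, 0.1985]
 holes [[0.5486, -0.0642], [0.6115, -0.0153], [0.5398, 0.015]] ctr [ 0.5666 -0.0215] r [0.0464 0.0452 0.0453]
  hole angs [-112.9    7.9  126.3]
  bar ctr [ 0.5672 -0.0218  0.142 ] 0.0751 36.8
spigot [ 0.57094928 -0.02308287  0.092     ]
pivot top [ 0.5793092  -0.13171804  0.0805    ] [ 0.57545196 -0.13221095  0.0805    ]
keeper lock end [ 0.52883852 -0.12431322  0.0805    ] [ 0.52747499 -0.12533241  0.0805    ]
grip top [ 0.64282639 -0.1426459   0.1285    ] [ 0.63846544 -0.14377583  0.1285    ]
```

```bash
python3 -c "
import plant;print([n for n in dir(plant) if n[0]!='_']);print(getattr(plant,'tip_extent',None))"
python3 -m crank '[[-1,3.6,-3.2,0,0,0,0],[-1,3.6,-3.2,0,0,0,0],[-1,3.6,-3.2,0,0,0,0],[-1,3.6,-3.2,0,0,0,0],[-1,3.6,-3.2,0,0,0,0]]' 60
python3 -m crank '[[-1,3.6,-3.2,0,0,0,0],[-1,3.6,-3.2,0,0,0,0],[-1,3.6,-3.2,0,0,0,0],[-1,3.6,-3.2,0,0,0,0],[-1,3.6,-3.2,0,0,0,0]]'
```

```text
['Unreachable', 'get_state', 'place_of', 'read_camera', 'sign_off', 'tip_extent', 'trace']
0.017
time: 2.3
eef_pos: [0.3248, -0.4372, 0.2248]
tcp_rot: [0.989, 0.149, 0.0, 0.0]
contact_force: [0.3, -0.0, -0.6]
opening: 0.999
time: 2.8
eef_pos: [0.4495, -0.2311, 0.2251]
tcp_rot: [0.989, 0.149, 0.0, 0.0]
contact_force: [0.7, -0.6, -0.1]
opening: 0.997
```

```bash
python3 -m crank '[[-1,3.5,-3.3,0,0,0,0],[-1,3.5,-3.3,0,0,0,0],[-1,3.5,-3.3,0,0,0,0],[-1,3.5,-3.3,0,0,0,0],[-1,3.4,-3.3,0,0,0,0]]'
python3 -m crank '[[-1,0,0,0,0,0,-5],[-1,0,0,0,0,0,-5],[-1,0,0,0,0,0,-5],[-1,0,0,0,0,0,-5],[-1,0,0,0,0,0,0]]'
```

```text
time: 3.3
eef_pos: [0.5671, -0.0219, 0.225]
tcp_rot: [0.989, 0.149, 0.0, 0.0]
contact_force: [1.1, -1.3, 0.8]
opening: 1.005
time: 3.8
eef_pos: [0.5663, -0.0237, 0.2247]
tcp_rot: [0.948, 0.319, 0.0, 0.0]
contact_force: [-0.7, -0.1, -0.9]
opening: 1.003
```

```bash
python3 -m crank '[[-1,0.3,-0.1,2,0,0,0],[-1,0,0,2.5,0,0,0],[-1,0,0,2.5,0,0,0],[-1,0,0,2.3,0,0,0],[-1,0,0,0,0,0,0]]'
python3 pics.py 1
```

```text
time: 4.3
eef_pos: [0.5654, -0.0207, 0.1277]
tcp_rot: [0.948, 0.318, -0.003, -0.002]
contact_force: [0.3, -0.3, 0.0]
opening: 1.002
```

View pics/sz1.png

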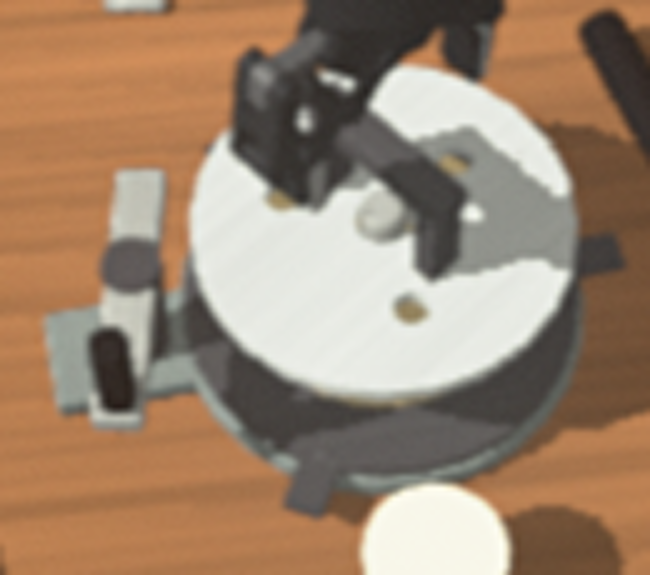

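```bash
python3 -m crank '[[1,0.15,0,0,0,0,0],[1,0,0,0,0,0,0],[1,0,0,0,0,0,0],[1,0,0,0,0,0,0],[1,0,0,0,0,0,0]]' 50
python3 -m crank '[[1,0,0,0,0,0,0],[1,0,0,0,0,0,0],[1,0,0,0,0,0,0]]'
python3 pics.py 2; python3 -c "
from plant import *
s=get_state();print(s)"
```

```text
time: 4.9
eef_pos: [0.5694, -0.0198, 0.1323]
tcp_rot: [0.948, 0.319, 0.0, -0.0]
contact_force: [-1.1, 2.5, 0.7]
opening: 0.183
time: 5.2
eef_pos: [0.5694, -0.0199, 0.1322]
tcp_rot: [0.948, 0.319, 0.0, -0.0]
contact_force: [-2.3, 2.7, 5.4]
opening: 0.183
{'time': 5.3, 'qpos': array([-2.13307266e-01,  1.51179139e-01,  1.91454096e+00,  7.76521869e-04,
        1.07586569e+00,  7.08250181e-01]), 'dq': array([-0.00110966, -0.00127944,  0.00202792,  0.0018088 ,  0.0005672 ,
       -0.00091625]), 'joint_efforts': array([-1.78123478e+00, -2.99658161e+01, -2.54905325e+01, -5.55888712e-01,
       -6.62948303e-01,  1.25263553e-02]), 'eef_pos': array([ 0.56942628, -0.0199203 ,  0.13220196]), 'tcp_rot': array([ 9.47830920e-01,  3.18773321e-01,  1.78001720e-04, -2.91661002e-04]), 'contact_force': array([-1.49058078,  2.43904688,  4.57035716]), 'wrist_torque': array([0.56061287, 0.38285864, 0.08549723]), 'opening': 0.18295053231101832}
```

View pics/sz2.png

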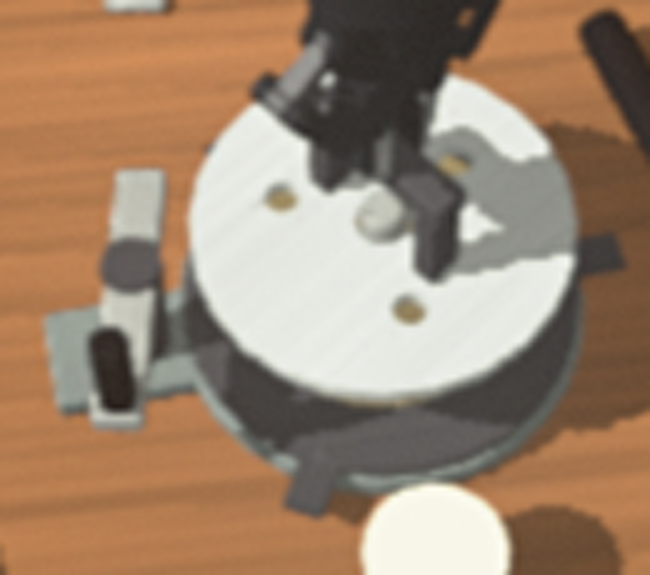

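```bash
python3 -m crank '[[1,0,0,-0.4,0,0,0],[1,0,0,0,0,0,0],[1,0,0,0,0,0,0]]'
python3 -m crank '[[1,0,0,0,0,0,6],[1,0,0,0,0,0,7],[1,0,0,0,0,0,7],[1,0,0,0,0,0,6.2],[1,0,0,0,0,0,6.2]]'
python3 -m crank '[[1,0,0,0,0,0,0],[1,0,0,0,0,0,0]]'
python3 pics.py 3
```

```text
time: 5.6
eef_pos: [0.5682, -0.0205, 0.1338]
tcp_rot: [0.948, 0.319, -0.001, -0.0]
contact_force: [0.3, 0.1, -5.6]
opening: 0.181
time: 6.1
eef_pos: [0.5684, -0.0204, 0.1342]
tcp_rot: [0.999, 0.039, -0.001, -0.0]
contact_force: [-0.5, 0.1, -5.4]
opening: 0.177
time: 6.3
eef_pos: [0.5688, -0.0204, 0.1347]
tcp_rot: [0.999, 0.043, -0.001, -0.0]
contact_force: [0.3, 0.6, -5.3]
opening: 0.183
```

View pics/sz3.png

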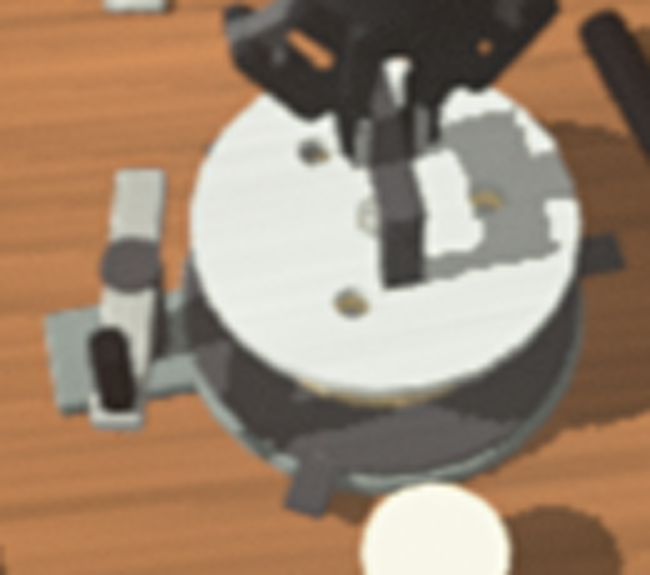

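View pics/tz3.png

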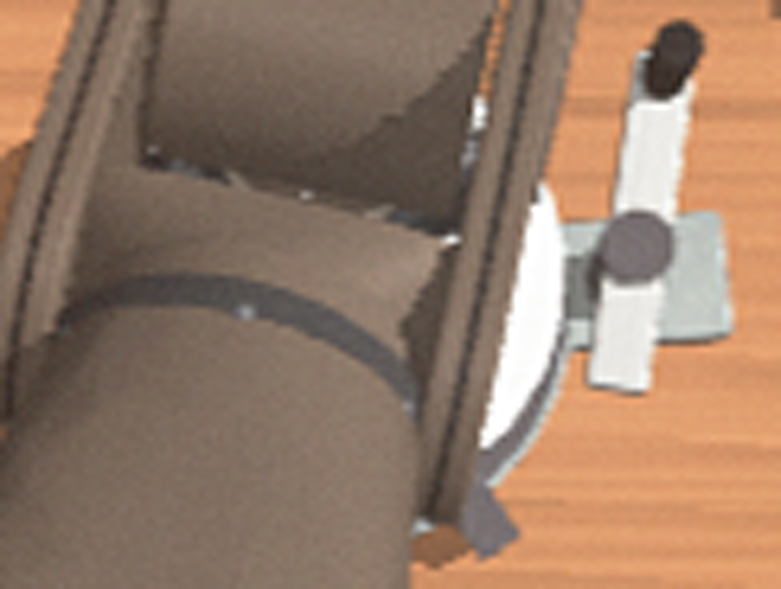

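```bash
python3 - <<'E'
from plant import *
from h import *
s=read_camera("scene")
S=lambda x,y:np.array([(x+.5)/5-.5+195,(y+.5)/5-.5+160])
H=np.array([unproj(s,S(*p),.085) for p in((313,152),(351,302),(487,201))])
d=H-H.mean(0);print(H.mean(0),np.linalg.norm(d,axis=1),np.degrees(np.arctan2(d[:,1],d[:,0])))
E=[unproj(s,S(*p),.02)for p in((620,251),(302,511))];print(E)
E
```

```text
[ 0.56686386 -0.02081718  0.085     ] [0.04643823 0.04527131 0.04640825] [-144.71023125  -25.49459186   93.65478544]
[array([0.5579838 , 0.09320342, 0.02      ]), array([ 0.67195467, -0.06931632,  0.02      ])]
```

```bash
python3 -m crank '[[1,0,0,0.3,0,0,0],[1,0,0,0.3,0,0,0],[1,0,0,0.3,0,0,0],[1,0,0,0,0,0,0]]'
python3 -m crank '[[1,0,0,0.3,0,0,0],[1,0,0,0.2,0,0,0],[1,0,0,0,0,0,0]]'
```

```text
time: 6.85
eef_pos: [0.5687, -0.0202, 0.1257]
tcp_rot: [0.999, 0.042, -0.001, -0.0]
contact_force: [-0.5, -0.9, -5.5]
opening: 0.179
time: 7.15
eef_pos: [0.569, -0.0202, 0.1212]
tcp_rot: [0.999, 0.042, -0.0, -0.0]
contact_force: [0.3, 0.1, -4.8]
opening: 0.181
```

```bash
python3 -m crank '[[1,0,0,0.3,0,0,0],[1,0,0,0.2,0,0,0],[1,0,0,0,0,0,0]]'
python3 -m crank '[[1,0,0,0.1,0,0,0],[1,0,0,0,0,0,0]]'; python3 pics.py 4
```

```text
time: 7.45
eef_pos: [0.5693, -0.0203, 0.1165]
tcp_rot: [0.999, 0.042, -0.0, 0.0]
contact_force: [0.0, -0.9, -4.9]
opening: 0.182
time: 7.65
eef_pos: [0.5695, -0.0202, 0.1162]
tcp_rot: [0.999, 0.042, 0.0, -0.0]
contact_force: [-0.3, 1.7, -1.9]
opening: 0.183
```

View pics/sz4.png

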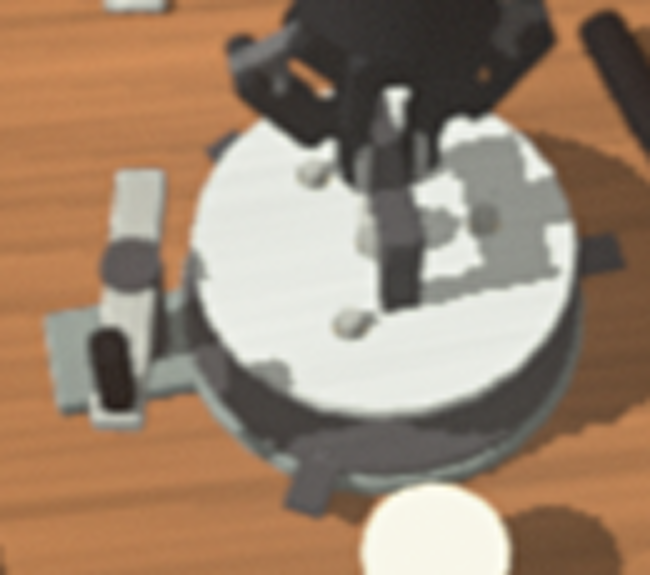

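```bash
python3 -m crank '[[1,0,0,0.1,0,0,0],[1,0,0,0,0,0,0],[-1,0,0,0,0,0,0],[-1,0,0,0,0,0,0],[-1,0,0,0,0,0,0]]'
python3 -m crank '[[-1,0,0,0,0,0,0],[-1,0,0,-2,0,0,0],[-1,0,0,-3,0,0,0],[-1,0,0,-4,0,0,0],[-1,0,0,-3,0,0,0]]'; python3 pics.py 5
```

```text
time: 8.25
eef_pos: [0.5698, -0.0206, 0.1148]
tcp_rot: [0.999, 0.042, 0.001, 0.0]
contact_force: [0.6, -0.2, 0.5]
opening: 0.685
time: 8.75
eef_pos: [0.5699, -0.0205, 0.2369]
tcp_rot: [0.999, 0.042, 0.001, 0.0]
contact_force: [0.2, -0.2, 0.7]
opening: 0.999
```

View pics/sz5.png

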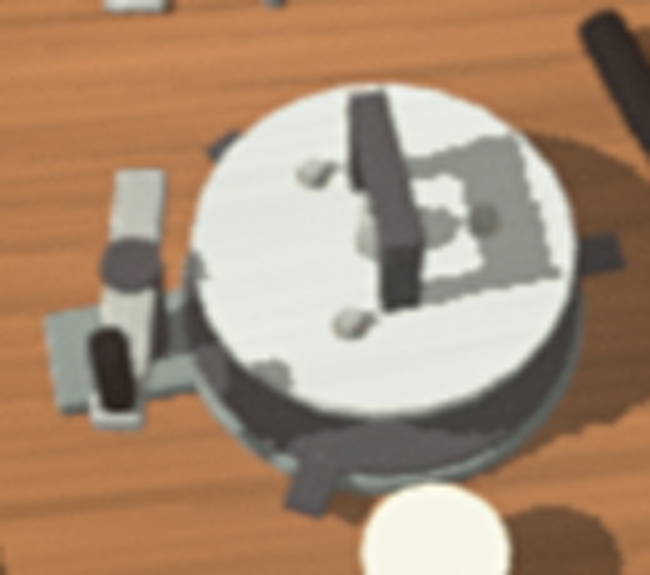

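View pics/tz5.png

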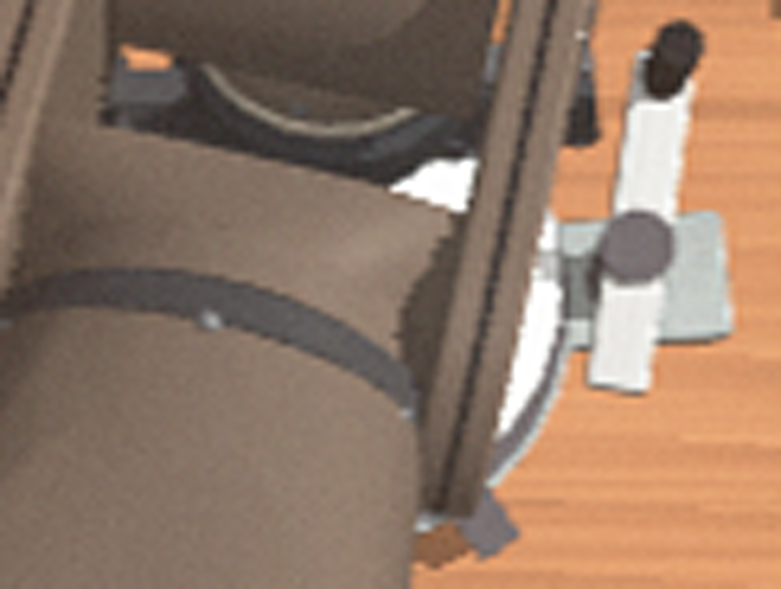

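```bash
python3 -m crank '[[-1,2.0,4.2,0,0,0,0],[-1,2.0,4.2,0,0,0,0],[-1,2.1,4.3,0,0,0,0],[-1,0,0,4,0,0,0],[-1,0,0,0,0,0,0]]'
python3 - <<'E'
from plant import *
from h import *
print(get_state()["eef_pos"])
for n in("top","scene"):
    c=read_camera(n)
    cv2.imwrite(f"pics/{n}6.png",cv2.resize(c["color"][:,:,::-1][130:280,180:340],None,fx=4,fy=4,interpolation=cv2.INTER_CUBIC))
    for p in place_of("keeper_grip",n)[:1]:print(n,p["p"],unproj(c,p["location"],.1085))
E
```

```text
time: 9.35
eef_pos: [0.6372, -0.1418, 0.1869]
tcp_rot: [0.999, 0.041, -0.006, -0.003]
contact_force: [-0.9, 1.2, -1.4]
opening: 1.003
[ 0.63722586 -0.14179635  0.1868846 ]
scene 0.95 [ 0.63844594 -0.14425147  0.1085    ]
```

View pics/scene6.png

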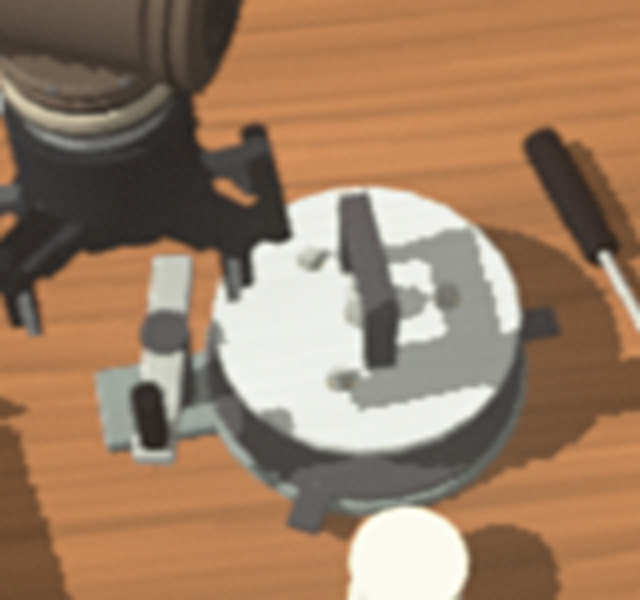

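```bash
python3 -m crank '[[-1,0,0,0,0,0,0],[-1,0,0,0,0,0,0]]'
```

```text
time: 9.75
eef_pos: [0.6413, -0.1413, 0.1965]
tcp_rot: [0.999, 0.042, 0.001, 0.001]
contact_force: [-0.1, 0.0, -0.3]
opening: 1.0
```

```bash
python3 -m crank '[[-1,0,0.1,2.5,0,0,0],[-1,0,0,2.5,0,0,0],[-1,0,0,2.5,0,0,0],[-1,0,0,1.3,0,0,0],[-1,0,0,0,0,0,0]]'
python3 -m crank '[[1,0,0,0,0,0,0],[1,0,0,0,0,0,0],[1,0,0,0,0,0,0],[1,0,0,0,0,0,0],[1,0,0,0,0,0,0]]' 40
python3 -m crank '[[1,0,0,0,0,0,0],[1,0,0,0,0,0,0]]'
python3 - <<'E'
from plant import *
from h import *
for n in("top","scene"):
    c=read_camera(n)
    cv2.imwrite(f"pics/{n}7.png",cv2.resize(c["color"][:,:,::-1][130:280,180:340],None,fx=4,fy=4,interpolation=cv2.INTER_CUBIC))
E
```

```text
time: 10.25
eef_pos: [0.6394, -0.142, 0.1046]
tcp_rot: [0.999, 0.042, -0.002, -0.001]
contact_force: [0.3, 0.0, 0.8]
opening: 1.001
time: 10.75
eef_pos: [0.6411, -0.1429, 0.1076]
tcp_rot: [0.999, 0.042, 0.001, 0.0]
contact_force: [-0.5, 1.3, 2.9]
opening: 0.187
time: 10.95
eef_pos: [0.6411, -0.1429, 0.1076]
tcp_rot: [0.999, 0.042, 0.0, 0.0]
contact_force: [-0.7, 0.4, 4.1]
opening: 0.188
```

View pics/scene7.png

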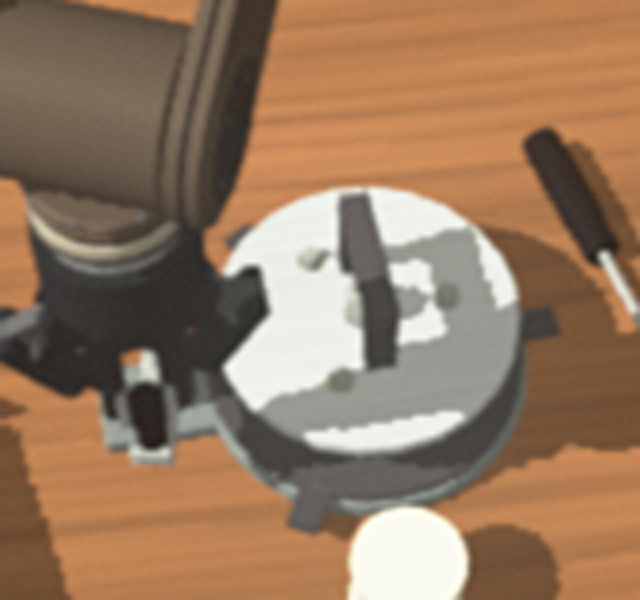

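```bash
python3 - <<'E'
import numpy as np
ph=np.radians(np.linspace(-9.7,-86,11));P=.064*np.c_[np.cos(ph),np.sin(ph)]*100;d=np.diff(P,axis=0)
print((d@np.array([[.9965,.0837],[.0837,-.9965]]).T).round(2))
E
```

```text
[[-0.27  0.81]
 [-0.37  0.77]
 [-0.47  0.71]
 [-0.56  0.64]
 [-0.64  0.56]
 [-0.71  0.47]
 [-0.77  0.37]
 [-0.81  0.27]
 [-0.84  0.16]
 [-0.85  0.04]]
```

```bash
python3 -m crank '[[1,-0.27,0.81,0,0,0,0],[1,-0.37,0.77,0,0,0,0],[1,-0.47,0.71,0,0,0,0],[1,-0.56,0.64,0,0,0,0],[1,-0.64,0.56,0,0,0,0]]'
python3 -m crank '[[1,-0.71,0.47,0,0,0,0],[1,-0.77,0.37,0,0,0,0],[1,-0.81,0.27,0,0,0,0],[1,-0.84,0.16,0,0,0,0],[1,0,0,0,0,0,0]]'
```

```text
time: 11.55
eef_pos: [0.6237, -0.1804, 0.1078]
tcp_rot: [0.999, 0.041, 0.005, 0.001]
contact_force: [7.5, 2.3, 1.2]
opening: 0.184
time: 12.05
eef_pos: [0.5895, -0.195, 0.1076]
tcp_rot: [0.999, 0.042, -0.0, 0.0]
contact_force: [-1.0, 0.1, 7.8]
opening: 0.185
```

```bash
python3 -m crank '[[1,-0.4,0.02,0,0,0,0],[1,-0.2,0,0,0,0,0],[1,0,0,0,0,0,0]]'
python3 -m crank '[[1,-0.2,0,0,0,0,0],[1,0,0,0,0,0,0]]'
python3 - <<'E'
from plant import *
from h import *
for n in("top","scene"):
    c=read_camera(n)
    cv2.imwrite(f"pics/{n}8.png",cv2.resize(c["color"][:,:,::-1][130:280,180:340],None,fx=4,fy=4,interpolation=cv2.INTER_CUBIC))
E
```

```text
time: 12.35
eef_pos: [0.5845, -0.1957, 0.1076]
tcp_rot: [0.999, 0.042, 0.001, 0.0]
contact_force: [0.7, 0.2, 6.6]
opening: 0.183
time: 12.55
eef_pos: [0.5828, -0.1959, 0.1076]
tcp_rot: [0.999, 0.042, 0.001, 0.001]
contact_force: [2.9, 0.6, 5.8]
opening: 0.187
```

View pics/scene8.png

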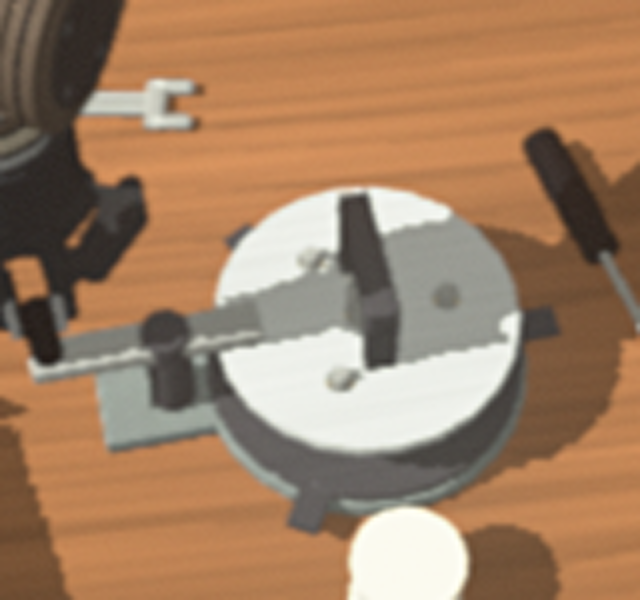

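```bash
python3 -m crank '[[1,-0.2,0,0,0,0,0],[1,0,0,0,0,0,0],[1,0,0,0,0,0,0]]'
```

```text
time: 12.95
eef_pos: [0.5827, -0.1959, 0.1077]
tcp_rot: [0.999, 0.042, 0.003, 0.001]
contact_force: [8.8, -0.4, 2.8]
opening: 0.19
```

Force rises with no motion, so the keeper is on its stop. I'll release partway, lift straight up and check.

```bash
python3 -m crank '[[1,0.15,0,0,0,0,0],[0,0,0,0,0,0,0],[0,0,0,0,0,0,0],[0,0,0,0,0,0,0]]'
python3 -m crank '[[0,0,0,-2,0,0,0],[0,0,0,-3,0,0,0],[0,0,0,-4,0,0,0],[0,0,0,-3,0,0,0],[0,0,0,0,0,0,0]]'
python3 -m crank '[[0,-2,4,0,0,0,0],[0,-2,4,0,0,0,0],[0,-2,4,0,0,0,0],[0,-2,4,0,0,0,0],[0,0,0,0,0,0,0]]'
python3 - <<'E'
from plant import *
from h import *
for n in("top","scene"):
    c=read_camera(n)
    cv2.imwrite(f"pics/{n}9.png",cv2.resize(c["color"][:,:,::-1][130:280,180:340],None,fx=4,fy=4,interpolation=cv2.INTER_CUBIC))
    for t in("keeper_grip","keeper_pivot","solder","screwdriver","fan","wrench"):
        print(n,t,[(p["p"],p["location"]) for p in place_of(t,n)[:1]])
E
```

```text
time: 13.35
eef_pos: [0.5803, -0.1952, 0.1049]
tcp_rot: [0.999, 0.042, -0.002, -0.001]
contact_force: [0.3, 0.3, 0.3]
opening: 0.499
time: 13.85
eef_pos: [0.5839, -0.1969, 0.2322]
tcp_rot: [0.999, 0.042, 0.004, 0.002]
contact_force: [0.7, -0.4, 1.0]
opening: 0.498
time: 14.35
eef_pos: [0.5124, -0.3658, 0.2242]
tcp_rot: [0.999, 0.039, -0.002, -0.0]
contact_force: [-0.2, 0.5, -0.3]
opening: 0.502
top keeper_grip [(0.82, [317.6, 175.9])]
top keeper_pivot [(0.97, [289.4, 174.4])]
top solder [(0.92, [238.9, 129.6])]
top screwdriver [(0.61, [174.5, 205.5])]
top fan [(0.83, [371.8, 219.9])]
top wrench [(0.93, [306.4, 279.2])]
scene keeper_grip [(0.67, [187.1, 213.5])]
scene keeper_pivot [(0.68, [219.7, 215.0])]
scene solder [(0.75, [280.3, 280.2])]
scene screwdriver [(0.63, [330.5, 195.3])]
scene fan [(0.9, [133.9, 208.6])]
scene wrench [(0.96, [197.5, 160.5])]
```

View pics/scene9.png

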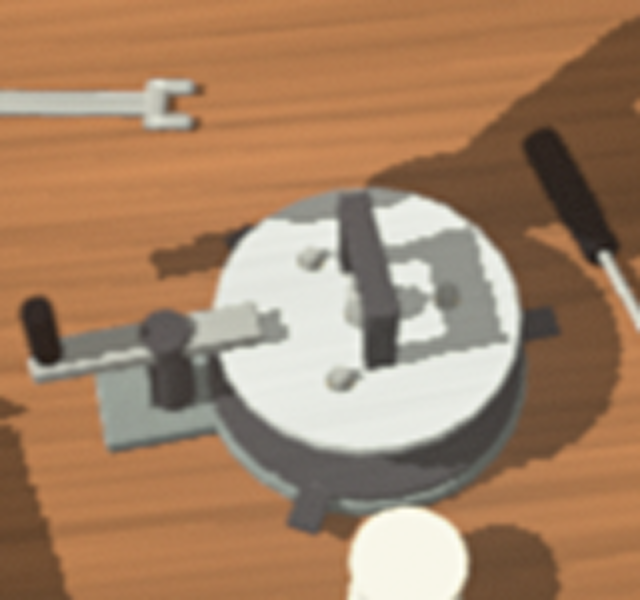

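View pics/top9.png

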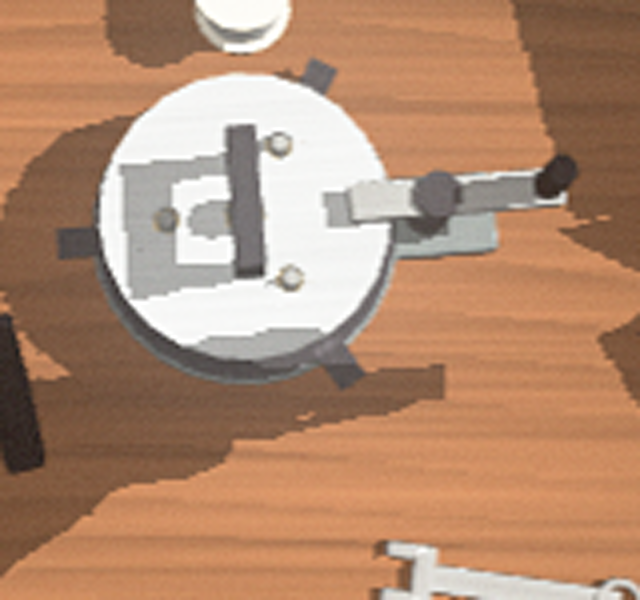

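```bash
python3 -m crank '[[0,0,0,0,0,0,0],[0,0,0,0,0,0,0],[0,0,0,0,0,0,0]]'
python3 - <<'E'
from plant import *
from h import *
c=read_camera("top")
f=lambda x,y:unproj(c,((x+.5)/4-.5+180,(y+.5)/4-.5+130),.0805)
a=f(352,204);b=f(564,188);d=a-b;print(a,b,np.degrees(np.arctan2(d[1],d[0])))
H=np.array([unproj(c,((x+.5)/4-.5+180,(y+.5)/4-.5+130),.066) for x,y in((280,143),(291,278),(165,219))])
d=H-H.mean(0);print(H.mean(0),np.linalg.norm(d,axis=1))
sign_off()
E
```

```text
time: 15.35
eef_pos: [0.5156, -0.3618, 0.2266]
tcp_rot: [0.999, 0.042, -0.0, -0.0]
contact_force: [-0.8, 0.9, 0.8]
opening: 0.501
[ 0.57311961 -0.08186986  0.0805    ] [ 0.58358615 -0.20518365  0.0805    ] 94.85148003735735
[ 0.56995449 -0.02038523  0.066     ] [0.04662309 0.0466233  0.04701646]
the job is handed in; nothing more can be done
```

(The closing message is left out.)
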